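Pack the last two wound bobbins into the round tub

ROBOT

A 6-joint arm with a two-finger parallel gripper is mounted at the origin on a cart in front of the work surface, level with it; the furniture and walls round the work are solid. World frame = base frame: x ahead of the robot, y to its left, z up, the work surface at z = 0. Lengths are in mm, angles in rad, forces in N, time in s.
With the tool pointing down it reaches from about 375 to 750 mm from the base axis. Payload 9 kg.
Tool frame: the origin (TCP) lies midway between the tips of the shut fingers; the grasp point (between the pads) lies 19 mm behind it; z points along the fingers, x is the direction in which the jaws open and shut, and the axes are right-handed (so a half turn about z gives the same grasp; the last joint's range is limited). The gripper opens to 85 mm and grips with 20 to 120 N. Pads are 22 mm wide; open, the fingers measure 114 mm over their backs; the gripper's body (76 mm by 85 mm) begins 54 mm behind the grasp point. The pads swing forward as they close: fully open they stand 13 mm farther back than shut.
Start: joints at [0.942, 0.104, 0.097, 1.564, 0, 1.353], TCP at [239.613, 550.111, 231.331] pointing down, gripper open.
Joint ranges: [-2.99, 2.99], [-0.84, 1.86], [-1.1, 1.16], [-1.84, 2.11], [-1.51, 1.56], [-3.14, 3.14]. Speed limits (rad/s): [2.22, 2.22, 2.57, 3.14, 3.14, 3.14].

INTERFACE

Orientations are given as a rotation vector (axis times angle).
In Python, from plant import bot gives the robot as it stands. The module is installed in compiled form; this text tells all that it offers.
- The arm moves only by the tool servo_tool, never from a script. Its arguments are lists of equal length, an entry for each row: "jaw": the opening, from 0 (shut) to 1 (fully open); "translation": the shift along the tool's x, y, z in units of 0.03 m (1.0 is 0.03 m), a list of three; "rotation": the turn, a rotation vector about the tool's x, y, z in units of 0.12 rad (1.0 is 0.12 rad), a list of three. A call has 1 to 5 rows; each row shifts and turns the commanded pose from where the row before left it, along the tool's axes as they then stand; what a row does not reach is not made up. A row lasts 1/12 s, in which the tool goes at most 41.7 mm and 7.16 degrees, less where a joint would pass 70% of its speed; a pose out of reach is approached as far as the arm can. A call with a number of a shift or a turn outside -1 to 1 is refused whole. A call with a gripper value outside its range is refused whole. The fingers move at their own pace and stop on an object; "grip_force" is the grip in N (left out, the last holds). Time passes only in rows, so rows that do not move let the fingers close. It gives the time, the measured TCP pose, the force and the opening at its end, in the units of the state.
- bot.get_state(): the state, without advancing time (a new reading comes with each control period).
- bot.get_image(name): name is "scene" or "side" or "wrist"; returns the picture (420x560x3 uint8, red, green, blue); there is no depth.
- bot.camera_info(name): a dict with "vfov" (degrees; the focal length in pixels is half the picture's height over the tangent of half this angle, whatever the lens; pixels are square), "cx", "cy" (the principal point, pixels), "rvec" (rotation vector, rad) and "tvec" (3), from world to camera coordinates, as OpenCV has them; the wrist camera has in their place "mount" (4x4, takes a point from camera to tool coordinates, whose origin is the TCP and whose axes are the tool frame's). Camera axes: x right, y down, z forward; pixel columns grow to the right and rows downward; lengths in mm; the calibration is good to about 2 mm. The wrist camera is an equidistant fisheye: a pixel r from the principal point sees the ray r / f radians off the axis. A picture is of the moment at which its call begins: read the wrist's pose just before it. camera_info takes no time and is no camera call.
- bot.close_job(): hands the job in, once; it reports no verdict.
The state is a dict: "t": time; "qpos": joint angles; "qd": joint speeds; "effort": joint torques, N m; "eef_pos": TCP position; "tcp_rot": TCP orientation; "ft_force": force on the tool from outside, world axes, zero at the start; "wrist_torque": the same for the moment, N m; "grip_width": opening from 0.0 (shut) to 1.0 (fully open).
Only numpy, scipy, OpenCV 4.12 (cv2) and the standard library are available. Lean on these libraries where they do the work, as an engineer would, in place of code of your own. Each camera call takes 0.05 s, during which the arm holds its last target. There are 200 camera calls.

TASK

The round aluminium tub on the dark mat holds five wound bobbins and has room for two more, one on each side of the middle one. Take the two bobbins with tall steel spindles that stand outside it, one on the brown bench and one on the mat, and stand each upright in its own empty place in the tub, so that the seven make a ring of six round the middle one. Set them down on the floor of the tub, do not drop them in, and let go.

Things in the scene. Friction and masses are not known exactly. Their poses are not given: they have to be found in the camera images.
- bobbin_bench: First wound bobbin: upright cylinder, 28 mm diameter, 50 mm tall, copper wire between cardboard ends; a bare steel spindle, 10 mm diameter, stands from its middle, 50 to 100 mm above its foot (grip here). Loose, about 0.1 kg. Origin: centre of underside; z up. On the brown bench at the left, among a short core without tall spindle, a glue bottle and a wire spool (not used).
- bobbin_mat: Second wound bobbin: upright cylinder, 28 mm diameter, 50 mm tall, copper wire between cardboard ends; a bare steel spindle, 10 mm diameter, stands from its middle, 50 to 100 mm above its foot (grip here). Loose, about 0.1 kg. Origin: centre of underside; z up. On the 2 mm dark mat on the grey table, on the robot's side of the tub. Green tray beside: rim 85 mm high.
- tub: Fixed round tub, inside diameter 128, wall 2.5, floor 4, rim height 42 mm. Origin: centre of underside, z up. Holds five like bobbins: at the centre, and 42 mm out at 60, 120, 240, 300 degrees from its x axis. Empty places: x = +42 and -42 mm (y = 0). 32 mm free between spindles: close along tub y, let go by opening 10 mm a side. A drawer unit 165 mm high stands between bench and tub.

How it is judged:
By the outcome, as a careful person would: the job done as asked, in the order asked, and still so for the second after the job is handed in, with the robot touching nothing.
It also fails if it takes over 72 s, if anything falls off the work surface, if the arm or the gripper's body presses on something with over 40 N, if the wrist force passes 120 N, or if a joint passes its speed limit or range.

## Working session

There is one attempt and no reset: what is moved stays moved. The work goes in short steps, Python scripts to look and compute and a tool call to move; the robot and the scene stay as the last step left them, time stands still between calls to the robot, and variables do not carry over. Pictures are saved under pics/ and viewed, about 8 in all and at most 12, crops included, and the job is handed in when it is done.

Besides the shell and the picture viewer there is one more tool, called by a JSON object that holds its "op" and its "data". servo_tool: Moves the arm, as the interface text tells. Its arguments: {"type":"object","properties":{"jaw":{"type":"array","items":{"type":"number"}},"translation":{"type":"array","items":{"type":"array","items":{"type":"number","minimum":-1,"maximum":1}}},"rotation":{"type":"array","items":{"type":"array","items":{"type":"number","minimum":-1,"maximum":1}}},"grip_force":{"type":"number"}},"required":["jaw","translation","rotation"]}

```bash
mkdir -p pics
cat > h.py <<'E'
import numpy as np, cv2
from plant import bot
from scipy.spatial.transform import Rotation as R
def save(n,im): cv2.imwrite('pics/'+n+'.png',cv2.cvtColor(im,cv2.COLOR_RGB2BGR))
def load(n): return cv2.cvtColor(cv2.imread('pics/'+n+'.png'),cv2.COLOR_BGR2RGB)
def ray(name,u,v,pose=None):
    c=bot.camera_info(name); f=210/np.tan(np.radians(c['vfov'])/2)
    x,y=(u-c['cx'])/f,(v-c['cy'])/f
    if name=='wrist':
        r=np.hypot(x,y); d=np.array([x*np.sinc(r/np.pi)/1,y*np.sinc(r/np.pi),np.cos(r)])
        M=np.array(c['mount']); p,rv=pose; T=R.from_rotvec(rv).as_matrix()
        return T@M[:3,3]+np.array(p), T@M[:3,:3]@d
    Rm=R.from_rotvec(np.ravel(c['rvec'])).as_matrix()
    return -Rm.T@np.ravel(c['tvec']), Rm.T@np.array([x,y,1.])
def onz(o,d,z): return o+d*(z-o[2])/d[2]
def proj(name,P,pose=None):
    c=bot.camera_info(name); f=210/np.tan(np.radians(c['vfov'])/2); P=np.array(P,float)
    if name=='wrist':
        M=np.array(c['mount']); T=R.from_rotvec(pose[1]).as_matrix()
        q=M[:3,:3].T@(T.T@(P-np.array(pose[0]))-M[:3,3]); r=np.arctan2(np.hypot(q[0],q[1]),q[2]); n=np.hypot(q[0],q[1])
        return f*r*q[0]/n+c['cx'],f*r*q[1]/n+c['cy']
    q=R.from_rotvec(np.ravel(c['rvec'])).as_matrix()@P+np.ravel(c['tvec'])
    return f*q[0]/q[2]+c['cx'],f*q[1]/q[2]+c['cy']
def tri(a,b):
    (o1,d1),(o2,d2)=a,b; A=np.stack([d1,-d2],1); s=np.linalg.lstsq(A,o2-o1,rcond=None)[0]
    p,q=o1+s[0]*d1,o2+s[1]*d2; return (p+q)/2,np.linalg.norm(p-q)
E
python3 - <<'E'
from h import *
s=bot.get_state(); print(s)
np.set_printoptions(precision=3,suppress=True)
print(R.from_rotvec(s['tcp_rot']).as_matrix())
ims=[bot.get_image(n) for n in('scene','side','wrist')]
for n,i in zip(('scene','side','wrist'),ims): save(n+'0',i); print(n,bot.camera_info(n))
E
```

```text
{'t': 0.0, 'qpos': array([9.42285050e-01, 1.04612968e-01, 9.64958204e-02, 1.56391376e+00,
       7.83020587e-06, 1.35310898e+00]), 'qd': array([-0.00041821, -0.00204796,  0.00056746, -0.00023682, -0.00176317,
        0.00093471]), 'effort': array([-9.18703299e-04, -5.56931806e+01,  5.03650260e+01,  1.69979059e-02,
       -3.72725499e-04, -2.15991952e-05]), 'eef_pos': array([239.40699036, 549.81618027, 230.58749246]), 'tcp_rot': array([ 2.62748836e+00,  1.72139563e+00, -1.81749397e-03]), 'ft_force': array([-0.57004342,  0.0596596 , -0.50923673]), 'wrist_torque': array([ 0.04035907,  0.02641282, -0.00115599]), 'grip_width': 1.000689346900204}
[[ 0.399  0.917 -0.001]
 [ 0.917 -0.399 -0.001]
 [-0.001 -0.    -1.   ]]
scene {'vfov': 46.918988259632336, 'cx': 284.8235103456534, 'cy': 216.45393021887395, 'rvec': array([ 1.821,  0.979, -0.644]), 'tvec': array([-331.919, -121.681, 1508.33 ])}
side {'vfov': 55.61073044439203, 'cx': 272.16796142671336, 'cy': 217.3114969624401, 'rvec': array([ 2.086, -1.605,  0.493]), 'tvec': array([-42.349, 424.481, 593.585])}
wrist {'vfov': 65.70646984690485, 'cx': 279.0254680956841, 'cy': 209.45877922166108, 'mount': array([[   1.   ,   -0.   ,   -0.   ,   -0.01 ],
       [   0.   ,    0.962,    0.273,  -68.878],
       [  -0.   ,   -0.273,    0.962, -143.234],
       [   0.   ,    0.   ,    0.   ,    1.   ]])}
```

View pics/scene0.png

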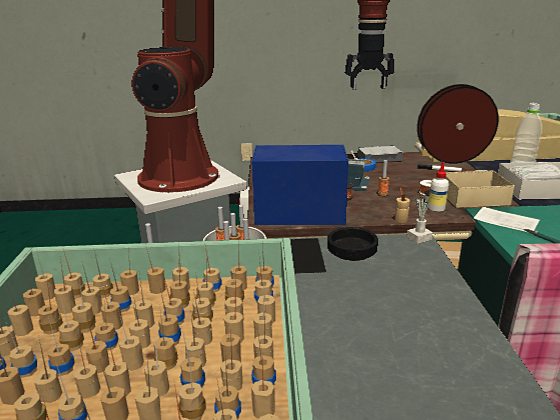

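View pics/side0.png

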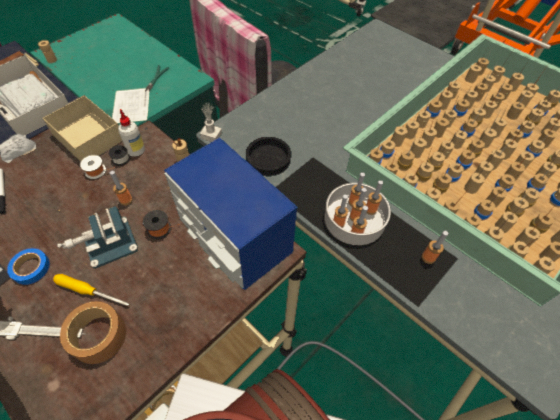

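View pics/wrist0.png

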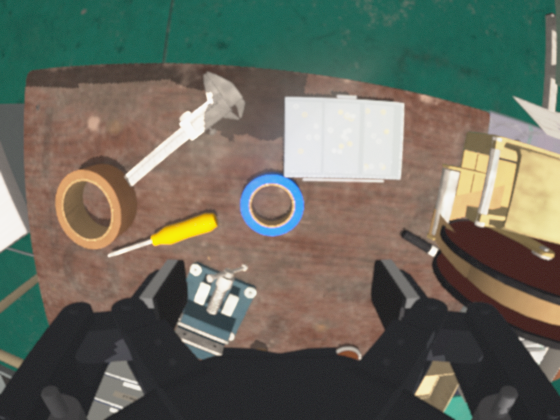

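Scene: the bench bobbin is at about (384,183). Side: the bench bobbin is at (122,192), the mat bobbin at (432,250) and the tub at (357,213). I'll enlarge for exact spindle tops.

Run:
```python
from h import *
a=load('side0');b=load('scene0')
z=lambda im,x,y,w,h,s:cv2.resize(im[y:y+h,x:x+w],None,fx=s,fy=s,interpolation=cv2.INTER_CUBIC)
t=z(a,315,165,140,105,5)[:525,:700]
save('c1',t)
c=np.zeros((600,800,3),np.uint8)
c[:300,:300]=z(a,95,160,60,60,5); c[:300,300:600]=z(b,360,150,60,60,5)
c[300:600,:750]=z(b,135,190,150,60,5)
save('c2',c)
```

```text
(no output)
```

View pics/c1.png

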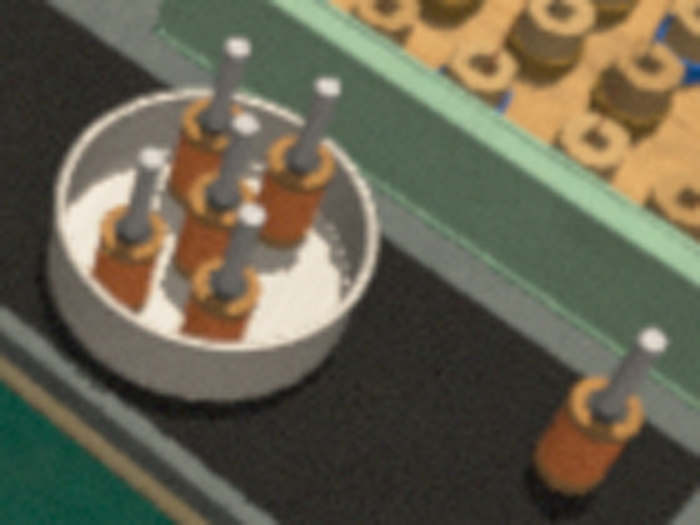

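View pics/c2.png

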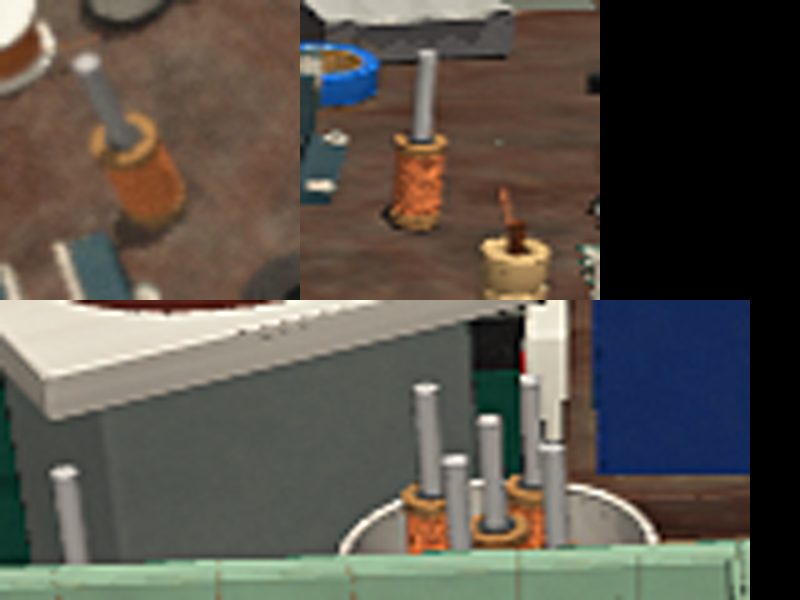

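Tops of the spindles are clear in both views. Next I triangulate.

Run:
```python
from h import *
np.set_printoptions(precision=1,suppress=True)
s=lambda p,o:((p[0]+.5)/5-.5+o[0],(p[1]+.5)/5-.5+o[1])
S=[(238,47),(327,88),(245,125),(152,158),(252,215),(652,342)]
C=[(427,87),(489,120),(455,160),(530,80),(553,150),(65,170)]
pts=[onz(*ray('side',*s(p,(315,165))),106 if i<5 else 102) for i,p in enumerate(S)]
for p in pts: print('side@z',p)
c=pts[2]
for p in pts[:5]: d=(p-c); print(np.hypot(*d[:2]),np.degrees(np.arctan2(d[1],d[0])))
for i,p in enumerate(S):
  for j,q in enumerate(C):
    P,e=tri(ray('side',*s(p,(315,165))),ray('scene',*s(q,(135,190))))
    if e<8: print(i,j,P,round(e,1))
print('bench',tri(ray('side',*s((87,62),(95,160))),ray('scene',*s((127,53),(360,150)))))
print('foot',tri(ray('side',*s((160,212),(95,160))),ray('scene',*s((117,222),(360,150)))))
#others
print('core',onz(*ray('side',180,143),50),'bottle',onz(*ray('side',124,118),100),'drawer corners',[onz(*ray('side',u,v),165) for u,v in((166,180),(221,143),(296,207),(243,252))])
print('spool',onz(*ray('side',93,162),10), 'vise', onz(*ray('side',108,225),40),'tray near corner',onz(*ray('side',348,148),85),onz(*ray('side',530,297),85))
st=bot.get_state();print(st['t'])
```

```text
side@z [586.3 -78.3 106. ]
side@z [ 574.1 -115.7  106. ]
side@z [546.9 -86.3 106. ]
side@z [521.2 -53.3 106. ]
side@z [503.9 -94.7 106. ]
side@z [ 487.5 -245.9  102. ]
40.220229889550765 11.528688716372365
40.06836579036697 -47.1324594892482
0.0 0.0
41.88441937732186 127.87376080808271
43.760025069691316 -169.01215811966316
0 3 [567.5 -76.6 127.2] 0.3
0 4 [587.9 -78.4 104.2] 0.1
1 0 [ 553.4 -114.   129. ] 3.1
1 2 [ 575.1 -115.8  104.9] 0.0
2 1 [547.9 -86.5 104.7] 0.2
3 3 [521.9 -53.3 105.1] 0.1
3 4 [541.7 -54.3  79.8] 0.3
4 0 [504.4 -94.3 105.7] 1.0
4 2 [525.3 -95.3  79.1] 4.4
5 5 [ 487.6 -246.3  101.7] 0.7
bench (array([464.5, 420.8,  99.7]), np.float64(0.9062176368096739))
foot (array([463.4, 422. ,  -1.5]), np.float64(4.765460690004062))
core [620.2 344.   50. ] bottle [617.3 469.5 100. ] drawer corners [array([427.4, 269.5, 165. ]), array([541.2, 202.9, 165. ]), array([429.5,  27.3, 165. ]), array([320.7,  90.1, 165. ])]
spool [542.6 543.5  10. ] vise [374.  404.2  40. ] tray near corner [671.5 -39.5  85. ] [ 404.5 -396.1   85. ]
0.15
```

Both views agree: bench spindle (464,421), top at z 100; mat spindle (487,-246). The tub centre is (547,-86) with its x axis at about 71°, so the places are about (561,-46) and (533,-125). First I move above the bench bobbin and turn the jaws to tub y (yaw −19°).

{"op": "servo_tool", "data": {"jaw": [0.6, 0.6, 0.6, 0.6, 0.6], "translation": [[-0.1, 0.95, 0], [-0.1, 0.95, 0], [-0.1, 0.95, 0], [-0.1, 0.95, 0], [-0.1, 0.95, 0]], "rotation": [[0, 0, 0], [0, 0, 0], [0, 0, 0], [0, 0, 0], [0, 0, 0]], "grip_force": 60}}

```text
t: 0.57
eef_pos: [365.2, 478.6, 231.1]
tcp_rot: [2.628, 1.722, -0.001]
ft_force: [-0.7, 0.9, -0.5]
grip_width: 0.6
```

{"op": "servo_tool", "data": {"jaw": [0.6, 0.6, 0.6, 0.6, 0.6], "translation": [[-0.1, 0.95, 0], [-0.1, 0.95, 0], [-0.1, 0.95, 0], [-0.1, 0.95, 0], [0, 0, 0]], "rotation": [[0, 0, 0], [0, 0, 0], [0, 0, 0], [0, 0, 0], [0, 0, 0]]}}

```text
t: 0.98
eef_pos: [467.8, 420.1, 230.3]
tcp_rot: [2.63, 1.716, -0.0]
ft_force: [0.4, 0.3, -0.3]
grip_width: 0.598
```

{"op": "servo_tool", "data": {"jaw": [0.6, 0.6, 0.6, 0.6, 0.6], "translation": [[0, 0, 0], [0, 0, 0], [0, 0, 0], [0, 0, 0], [0, 0, 0]], "rotation": [[0, 0, 1], [0, 0, 1], [0, 0, 1], [0, 0, 1], [0, 0, 1]]}}

```text
t: 1.4
eef_pos: [463.6, 423.0, 231.0]
tcp_rot: [3.022, 0.859, -0.001]
ft_force: [-0.1, -0.5, 0.9]
grip_width: 0.598
```

{"op": "servo_tool", "data": {"jaw": [0.6, 0.6, 0.6, 0.6, 0.6], "translation": [[0, 0, 0], [0, 0, 0], [0, 0, 0], [0, 0, 0], [0, 0, 0]], "rotation": [[0, 0, 1], [0, 0, 1], [0, 0, 1], [0, 0, 1], [0, 0, 1]]}}

```text
t: 1.82
eef_pos: [463.6, 423.1, 231.0]
tcp_rot: [3.141, -0.072, -0.001]
ft_force: [-0.3, 0.7, -0.4]
grip_width: 0.603
```

{"op": "servo_tool", "data": {"jaw": [0.6, 0.6, 0.6, 0.6, 0.6], "translation": [[0, 0, 0], [0, 0, 0], [0, 0, 0], [0, 0, 0], [0, 0, 0]], "rotation": [[0, 0, 1], [0, 0, 1], [0, 0, 0.46], [0, 0, 0], [0, 0, 0]]}}

```text
t: 2.23
eef_pos: [463.7, 423.0, 231.1]
tcp_rot: [3.098, -0.52, -0.001]
ft_force: [-0.1, -0.4, -0.2]
grip_width: 0.603
```

```bash
cat > st.py <<'E'
from h import *
import sys
def info():
    np.set_printoptions(precision=1,suppress=True)
    s=bot.get_state(); M=R.from_rotvec(s['tcp_rot']).as_matrix()
    print('t',round(s['t'],2),'p',s['eef_pos'],'yaw',np.degrees(np.arctan2(M[1,0],M[0,0])).round(1),'tilt',np.degrees(np.arccos(-M[2,2])).round(2),'F',s['ft_force'],'g',round(s['grip_width'],3))
    return s,M
def togo(*tg):
    s,M=info()
    for t in tg: print('to',t,'tool mm',M.T@(np.array(t)-s['eef_pos']),'units',M.T@(np.array(t)-s['eef_pos'])/30)
E
python3 - <<'E'
from st import *
togo((464.5,421,80)); s=bot.get_state(); im=bot.get_image('wrist'); save('w1',im)
p=(s['eef_pos'],s['tcp_rot']); print(proj('wrist',(464.5,421,100),p))
E
```

```text
t 2.23 p [463.7 423.  231.1] yaw -19.1 tilt 0.02 F [-0.1 -0.4 -0.2] g 0.603
to (464.5, 421, 80) tool mm [  1.5   1.6 151.1] units [0.  0.1 5. ]
(np.float64(280.442285373453), np.float64(201.6885983790703))
```

View pics/w1.png

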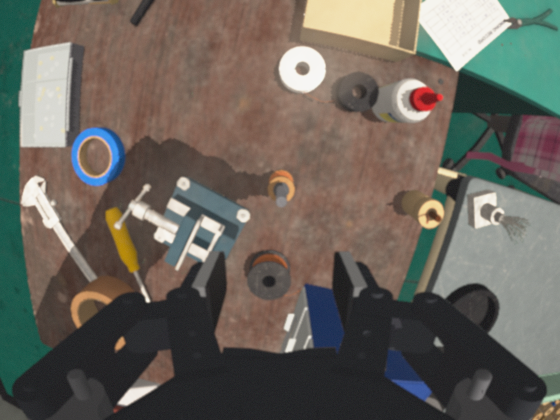

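Wrist view: spindle top at about (282,202) against a prediction of (280,202), within 1.5 mm. The jaws are clear of the vise. I descend and grasp with the TCP at z≈62.

{"op": "servo_tool", "data": {"jaw": [0.6, 0.6, 0.6, 0.6, 0.6], "translation": [[0.08, 0.05, 0.8], [0, 0, 0.95], [0, 0, 0.95], [0, 0, 0.9], [0, 0, 0.8]], "rotation": [[0, 0, 0], [0, 0, 0], [0, 0, 0], [0, 0, 0], [0, 0, 0]]}}

```text
t: 2.7
eef_pos: [465.2, 420.5, 97.4]
tcp_rot: [3.098, -0.521, -0.001]
ft_force: [-0.1, 0.4, 0.7]
grip_width: 0.597
```

{"op": "servo_tool", "data": {"jaw": [0.6, 0.6, 0.6, 0.5, 0.4], "translation": [[0, 0, 0.7], [0, 0, 0.54], [0, 0, 0], [0, 0, 0], [0, 0, 0]], "rotation": [[0, 0, 0], [0, 0, 0], [0, 0, 0], [0, 0, 0], [0, 0, 0]]}}

```text
t: 3.12
eef_pos: [466.3, 421.1, 63.5]
tcp_rot: [-3.097, 0.523, -0.002]
ft_force: [-0.3, 0.7, 1.9]
grip_width: 0.401
```

{"op": "servo_tool", "data": {"jaw": [0.25, 0.1, 0, 0, 0], "translation": [[0, 0, 0], [0, 0, 0], [0, 0, 0], [0, 0, 0], [0, 0, 0]], "rotation": [[0, 0, 0], [0, 0, 0], [0, 0, 0], [0, 0, 0], [0, 0, 0]]}}

```text
t: 3.53
eef_pos: [466.6, 421.2, 63.7]
tcp_rot: [-3.096, 0.524, -0.003]
ft_force: [0.2, -0.3, 6.5]
grip_width: 0.097
```

{"op": "servo_tool", "data": {"jaw": [0, 0, 0, 0, 0], "translation": [[0, 0, 0], [0, 0, 0], [0, 0, -0.3], [0, 0, -0.6], [0, 0, -0.9]], "rotation": [[0, 0, 0], [0, 0, 0], [0, 0, 0], [0, 0, 0], [0, 0, 0]]}}

```text
t: 3.95
eef_pos: [464.2, 419.8, 114.6]
tcp_rot: [3.095, -0.524, -0.006]
ft_force: [-0.5, 0.8, -1.3]
grip_width: 0.101
```

Run:
```python
from st import *
togo((464,421,275),(561,-46,275)); save('w2',bot.get_image('wrist'))
a=bot.get_image('side'); save('s2',a)
```

```text
t 3.95 p [464.2 419.8 114.6] yaw -19.2 tilt 0.26 F [-0.5  0.8 -1.3] g 0.101
to (464, 421, 275) tool mm [  -1.    -0.6 -160.4] units [-0.  -0.  -5.3]
to (561, -46, 275) tool mm [ 244.2  408.6 -159.8] units [ 8.1 13.6 -5.3]
```

Grip width is 0.10, about 9 mm, and the wrist shows about 1 N of weight, so it is held. I lift to TCP 275 (foot ~211, above the 165 mm drawer unit) and go over.

{"op": "servo_tool", "data": {"jaw": [0, 0, 0, 0, 0], "translation": [[0, 0, -0.95], [0, 0, -0.95], [0, 0, -0.95], [0, 0, -0.95], [0, 0, -0.9]], "rotation": [[0, 0, 0], [0, 0, 0], [0, 0, 0], [0, 0, 0], [0, 0, 0]]}}

```text
t: 4.47
eef_pos: [465.5, 420.6, 258.8]
tcp_rot: [-3.097, 0.524, -0.0]
ft_force: [0.3, -0.0, -2.0]
grip_width: 0.098
```

{"op": "servo_tool", "data": {"jaw": [0, 0, 0, 0, 0], "translation": [[0, 0, -0.6], [0.2, 0.3, 0], [0.5, 0.83, 0], [0.5, 0.83, 0], [0.5, 0.83, 0]], "rotation": [[0, 0, 0], [0, 0, 0], [0, 0, 0], [0, 0, 0], [0, 0, 0]]}}

```text
t: 4.88
eef_pos: [486.1, 323.5, 273.8]
tcp_rot: [3.097, -0.522, -0.002]
ft_force: [0.8, 0.0, -1.5]
grip_width: 0.099
```

{"op": "servo_tool", "data": {"jaw": [0, 0, 0, 0, 0], "translation": [[0.5, 0.83, 0], [0.5, 0.83, 0], [0.5, 0.83, 0], [0.5, 0.83, 0], [0.5, 0.83, 0]], "rotation": [[0, 0, 0], [0, 0, 0], [0, 0, 0], [0, 0, 0], [0, 0, 0]]}}

```text
t: 5.3
eef_pos: [515.8, 180.8, 273.9]
tcp_rot: [3.097, -0.524, -0.002]
ft_force: [0.3, -0.3, -0.8]
grip_width: 0.095
```

Run:
```python
from st import *
togo((561,-46,275))
```

```text
t 5.3 p [515.8 180.8 273.9] yaw -19.2 tilt 0.08 F [ 0.3 -0.3 -0.8] g 0.095
to (561, -46, 275) tool mm [117.3 199.3  -1.1] units [ 3.9  6.6 -0. ]
```

{"op": "servo_tool", "data": {"jaw": [0, 0, 0, 0, 0], "translation": [[0.5, 0.85, 0], [0.5, 0.85, 0], [0.5, 0.85, 0], [0.5, 0.85, 0], [0.5, 0.85, 0]], "rotation": [[0, 0, 0], [0, 0, 0], [0, 0, 0], [0, 0, 0], [0, 0, 0]]}}

```text
t: 5.72
eef_pos: [544.6, 35.8, 273.9]
tcp_rot: [3.097, -0.524, -0.002]
ft_force: [0.1, -1.1, -0.8]
grip_width: 0.098
```

{"op": "servo_tool", "data": {"jaw": [0, 0, 0, 0, 0], "translation": [[0.5, 0.85, 0], [0.5, 0.85, 0], [0.3, 0.5, 0], [0, 0, 0], [0, 0, 0]], "rotation": [[0, 0, 0], [0, 0, 0], [0, 0, 0], [0, 0, 0], [0, 0, 0]]}}

```text
t: 6.13
eef_pos: [559.7, -38.6, 273.8]
tcp_rot: [-3.097, 0.527, 0.003]
ft_force: [0.4, 0.2, -1.6]
grip_width: 0.099
```

Run:
```python
from st import *
togo((561,-46,180)); s=bot.get_state(); im=bot.get_image('wrist')
p=(s['eef_pos'],s['tcp_rot'])
for q in [(587.1,-78.3),(574.6,-115.8),(547.4,-86.4),(521.5,-53.3),(504.2,-94.5)]: print(proj('wrist',(*q,106),p))
save('w3',im[60:420,100:480].repeat(2,0).repeat(2,1)[:600,:760]); save('w3r',im)
```

```text
t 6.13 p [559.7 -38.6 273.8] yaw -19.3 tilt 0.11 F [ 0.4  0.2 -1.6] g 0.099
to (561, -46, 180) tool mm [ 3.9  6.6 93.8] units [0.1 0.2 3.1]
(np.float64(317.86546366568024), np.float64(218.4222933648319))
(np.float64(316.9930983891561), np.float64(254.42323065301684))
(np.float64(283.26237485220526), np.float64(237.8405266947069))
(np.float64(248.07724056810008), np.float64(216.62495115005936))
(np.float64(246.854091457585), np.float64(257.222968672701))
```

View pics/w3.png

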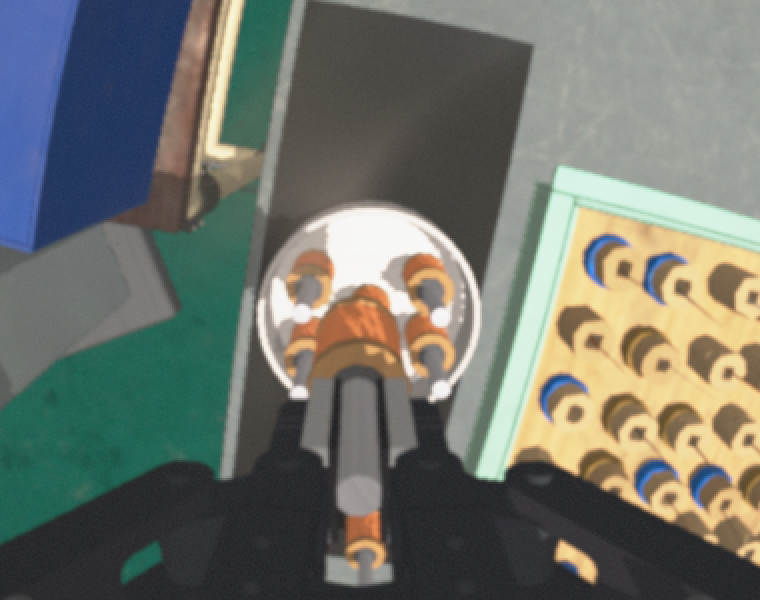

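Wrist view: the four outer tops appear at raw (251.5,216.5), (320,217.5), (250,256.5) and (319,255). That is about 2 px to tool +x of prediction after allowing for the held spindle, so I shift the target +1.7 mm along tool x. The empty place is straight below the held bobbin, and I centre and descend partway.

{"op": "servo_tool", "data": {"jaw": [0, 0, 0, 0, 0], "translation": [[0.19, 0.22, 0], [0, 0, 0.6], [0, 0, 0.8], [0, 0, 0.8], [0, 0, 0.6]], "rotation": [[0, 0, 0], [0, 0, 0], [0, 0, 0], [0, 0, 0], [0, 0, 0]]}}

```text
t: 6.6
eef_pos: [563.0, -45.0, 189.1]
tcp_rot: [-3.098, 0.522, 0.002]
ft_force: [-0.5, 0.8, -2.6]
grip_width: 0.096
```

{"op": "servo_tool", "data": {"jaw": [0, 0, 0], "translation": [[0, 0, 0], [0, 0, 0], [0, 0, 0]], "rotation": [[0, 0, 0], [0, 0, 0], [0, 0, 0]]}}

```text
t: 6.85
eef_pos: [564.0, -45.6, 192.5]
tcp_rot: [3.098, -0.523, 0.002]
ft_force: [0.5, -0.6, -1.4]
grip_width: 0.099
```

Run:
```python
from st import *
togo((562.6,-46.6,130))
a=bot.get_image('side');b=bot.get_image('wrist'); save('w4',b); save('s4',a)
c=np.zeros((560,800,3),np.uint8)
c[:,:400]=cv2.resize(a[150:262,320:400],(400,560)); c[:,400:]=cv2.resize(b[150:402,190:370],(400,560)); save('c4',c)
```

```text
t 6.85 p [564.  -45.6 192.5] yaw -19.2 tilt 0.09 F [ 0.5 -0.6 -1.4] g 0.099
to (562.6, -46.6, 130) tool mm [-1.1  1.4 62.5] units [-0.   0.   2.1]
```

View pics/c4.png

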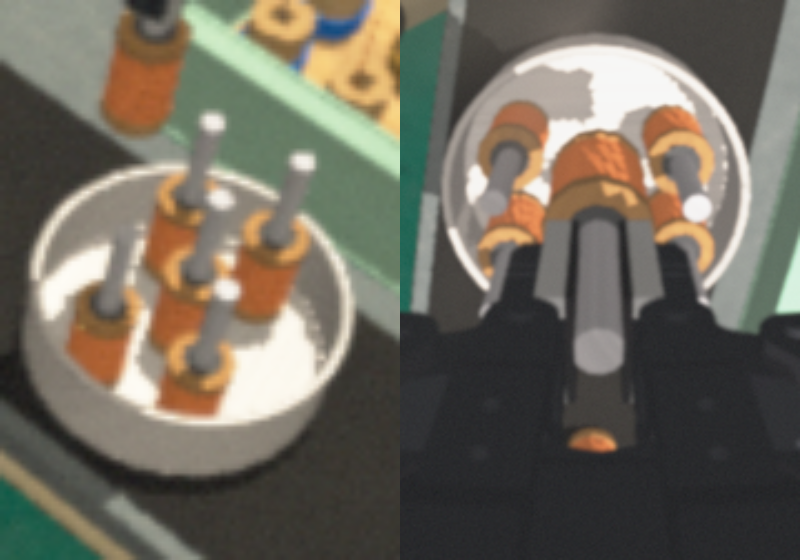

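Wrist view: the adjacent spindle tops are at about (233.6,242) and (323.6,243.5), with the held spindle midway at 279. I'll check the along-axis offset numerically.

Run:
```python
from st import *
s,M=info(); p=(s['eef_pos'],s['tcp_rot'])
a=onz(*ray('wrist',233.6,242,p),106);b=onz(*ray('wrist',323.6,243.5,p),106)
m=(a+b)/2; print(a,b,np.linalg.norm(a-b),'target',m-21*M[:,1], 'tool',M.T@(m-21*M[:,1]-p[0]))
```

```text
t 6.95 p [564.3 -45.8 193. ] yaw -19.2 tilt 0.15 F [-0.1 -0.2 -0.9] g 0.099
[524.8 -55.3 106. ] [589.4 -79.2 106. ] 68.90727150290327 target [564.  -47.4 106. ] tool [-0.   1.6 87. ]
```

Target offset is 0 and +1.6 mm, so I descend to just above the floor.

{"op": "servo_tool", "data": {"jaw": [0, 0, 0, 0, 0], "translation": [[0, 0.05, 0.5], [0, 0, 0.8], [0, 0, 0.8], [0, 0, 0.8], [0, 0, 0.6]], "rotation": [[0, 0, 0], [0, 0, 0], [0, 0, 0], [0, 0, 0], [0, 0, 0]]}}

```text
t: 7.37
eef_pos: [563.2, -47.1, 85.5]
tcp_rot: [-3.098, 0.524, -0.001]
ft_force: [-0.4, 0.5, -2.0]
grip_width: 0.096
```

{"op": "servo_tool", "data": {"jaw": [0, 0, 0, 0], "translation": [[0, 0, 0.3], [0, 0, 0], [0, 0, 0], [0, 0, 0]], "rotation": [[0, 0, 0], [0, 0, 0], [0, 0, 0], [0, 0, 0]]}}

```text
t: 7.7
eef_pos: [564.2, -47.4, 79.1]
tcp_rot: [3.097, -0.524, 0.004]
ft_force: [0.3, 0.0, -0.6]
grip_width: 0.096
```

Expected contact is near TCP 70, so I go down in small steps and watch the force.

{"op": "servo_tool", "data": {"jaw": [0, 0, 0, 0], "translation": [[0, 0, 0.1], [0, 0, 0.1], [0, 0, 0], [0, 0, 0]], "rotation": [[0, 0, 0], [0, 0, 0], [0, 0, 0], [0, 0, 0]]}}

```text
t: 8.03
eef_pos: [563.0, -47.1, 71.1]
tcp_rot: [-3.097, 0.524, -0.0]
ft_force: [-0.1, 1.2, -1.1]
grip_width: 0.096
```

{"op": "servo_tool", "data": {"jaw": [0, 0, 0], "translation": [[0, 0, 0.05], [0, 0, 0], [0, 0, 0]], "rotation": [[0, 0, 0], [0, 0, 0], [0, 0, 0]]}}

```text
t: 8.28
eef_pos: [563.3, -47.2, 70.0]
tcp_rot: [3.098, -0.524, 0.001]
ft_force: [-0.1, -0.1, 1.9]
grip_width: 0.096
```

{"op": "servo_tool", "data": {"jaw": [0, 0, 0], "translation": [[0, 0, 0.04], [0, 0, 0], [0, 0, 0]], "rotation": [[0, 0, 0], [0, 0, 0], [0, 0, 0]]}}

```text
t: 8.53
eef_pos: [563.6, -47.3, 69.9]
tcp_rot: [3.097, -0.524, 0.003]
ft_force: [-2.5, -0.1, 10.8]
grip_width: 0.099
```

Floor contact is firm (10.8 N). I ease off slightly, open 10 mm a side and rise.

{"op": "servo_tool", "data": {"jaw": [0, 0.12, 0.2, 0.3, 0.34], "translation": [[0, 0, -0.03], [0, 0, 0], [0, 0, 0], [0, 0, 0], [0, 0, 0]], "rotation": [[0, 0, 0], [0, 0, 0], [0, 0, 0], [0, 0, 0], [0, 0, 0]]}}

```text
t: 8.95
eef_pos: [562.9, -47.1, 69.0]
tcp_rot: [-3.097, 0.524, 0.001]
ft_force: [0.6, -1.0, -0.2]
grip_width: 0.339
```

{"op": "servo_tool", "data": {"jaw": [0.34, 0.34, 0.34, 0.34, 0.34], "translation": [[0, 0, 0], [0, 0, 0], [0, 0, -0.2], [0, 0, -0.5], [0, 0, -0.8]], "rotation": [[0, 0, 0], [0, 0, 0], [0, 0, 0], [0, 0, 0], [0, 0, 0]]}}

```text
t: 9.37
eef_pos: [561.5, -46.6, 112.9]
tcp_rot: [-3.097, 0.524, 0.006]
ft_force: [0.6, -0.0, -0.1]
grip_width: 0.342
```

{"op": "servo_tool", "data": {"jaw": [0.34, 0.34, 0.34, 0.34, 0.34], "translation": [[0, 0, -0.9], [0, 0, -0.9], [0, 0, -0.9], [0, 0, -0.5], [0, 0, 0]], "rotation": [[0, 0, 0], [0, 0, 0], [0, 0, 0], [0, 0, 0], [0, 0, 0]]}}

```text
t: 9.78
eef_pos: [564.7, -47.6, 215.1]
tcp_rot: [3.097, -0.524, 0.01]
ft_force: [1.3, -0.8, -0.2]
grip_width: 0.343
```

Run:
```python
from st import *
togo((488.5,-246.5,230))
a=bot.get_image('side'); save('s5',a); save('c5',cv2.resize(a[150:270,315:475],(800,600)))
b=a.astype(int)
```

```text
t 9.78 p [564.7 -47.6 215.1] yaw -19.2 tilt 0.36 F [ 1.3 -0.8 -0.2] g 0.343
to (488.5, -246.5, 230) tool mm [ -6.4 212.9 -15. ] units [-0.2  7.1 -0.5]
```

View pics/c5.png

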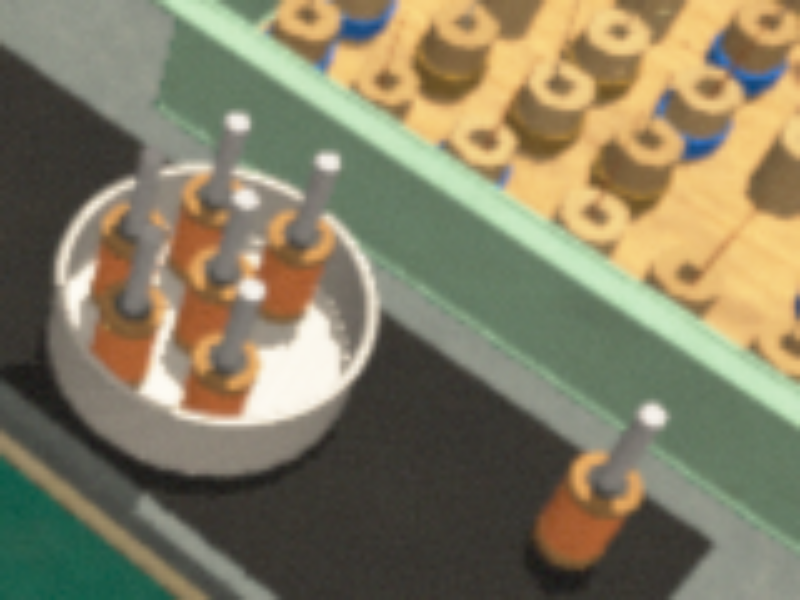

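The first bobbin stands upright in its place (top at about (150,150) in the crop), with the five others undisturbed. Now the tray wall by the mat bobbin: direction and clearance.

Run:
```python
from st import *
b=np.array([488,-246.3])
for z,l in((85,[(347,151),(475,235)]),(0,[(347,171),(475,260)])):
    p,q=[onz(*ray('side',*u),z)[:2] for u in l]; d=(q-p)/np.linalg.norm(q-p); v=b-p
    print(p,q,'dir',np.degrees(np.arctan2(*d[::-1])),'dist',d[0]*v[1]-d[1]*v[0])
```

```text
[661.9999195 -38.7469303] [ 509.97151053 -306.79672273] dir -119.56038171478214 dist -48.957101314872205
[680.6262941  -49.48984135] [ 510.41229022 -341.69605461] dir -120.2213686504684 dist -67.38303610054325
```

The wall runs at 60° and is about 49 mm from the spindle axis. I go above the mat bobbin and turn the jaws parallel to the wall.

{"op": "servo_tool", "data": {"jaw": [0.5, 0.5, 0.5, 0.5, 0.5], "translation": [[-0.03, 0.9, 0], [-0.03, 0.9, 0], [-0.03, 0.9, 0], [-0.03, 0.9, 0], [-0.03, 0.9, 0]], "rotation": [[0, 0, 0], [0, 0, 0], [0, 0, 0], [0, 0, 0], [0, 0, 0]]}}

```text
t: 10.25
eef_pos: [513.2, -173.8, 208.9]
tcp_rot: [-3.097, 0.524, 0.003]
ft_force: [0.6, -0.3, 0.5]
grip_width: 0.498
```

{"op": "servo_tool", "data": {"jaw": [0.5, 0.5, 0.5, 0.5, 0.5], "translation": [[-0.03, 0.9, 0], [-0.03, 0.9, 0], [-0.03, 0.7, 0], [0, 0.1, 0], [0, 0, 0]], "rotation": [[0, 0, 0], [0, 0, 0], [0, 0, 0], [0, 0, -0.5], [0, 0, -1]]}}

```text
t: 10.67
eef_pos: [485.0, -247.0, 208.7]
tcp_rot: [-3.131, 0.244, 0.003]
ft_force: [0.1, 0.3, 0.5]
grip_width: 0.5
```

{"op": "servo_tool", "data": {"jaw": [0.5, 0.5, 0.5, 0.5, 0.5], "translation": [[0, 0, 0], [0, 0, 0], [0, 0, 0], [0, 0, 0], [0, 0, 0]], "rotation": [[0, 0, -1], [0, 0, -1], [0, 0, -1], [0, 0, -1], [0, 0, -1]]}}

```text
t: 11.08
eef_pos: [485.6, -245.5, 208.8]
tcp_rot: [-3.06, -0.702, 0.002]
ft_force: [-0.3, 1.0, 0.1]
grip_width: 0.503
```

{"op": "servo_tool", "data": {"jaw": [0.5, 0.5, 0.5, 0.5, 0.5], "translation": [[0, 0, 0], [0, 0, 0], [0, 0, 0], [0, 0, 0], [0, 0, 0]], "rotation": [[0, 0, -1], [0, 0, -1], [0, 0, -1], [0, 0, -1], [0, 0, -1]]}}

```text
t: 11.5
eef_pos: [485.6, -245.5, 208.8]
tcp_rot: [-2.716, -1.575, 0.001]
ft_force: [0.6, -0.3, 0.4]
grip_width: 0.5
```

{"op": "servo_tool", "data": {"jaw": [0.5, 0.5], "translation": [[0, 0, 0], [0, 0, 0]], "rotation": [[0, 0, 0], [0, 0, 0]]}}

```text
t: 11.67
eef_pos: [485.7, -245.6, 209.3]
tcp_rot: [-2.724, -1.562, 0.001]
ft_force: [-0.0, -0.3, 0.5]
grip_width: 0.496
```

Run:
```python
from st import *
togo((489,-246.6,65)); s=bot.get_state(); im=bot.get_image('wrist'); save('w6',im)
p=(s['eef_pos'],s['tcp_rot']); print(proj('wrist',(489,-246.6,102),p))
```

```text
t 11.67 p [ 485.7 -245.6  209.3] yaw 59.6 tilt 0.09 F [-0.  -0.3  0.5] g 0.496
to (489, -246.6, 65) tool mm [  0.7   3.5 144.2] units [0.  0.1 4.8]
(np.float64(279.92344455960256), np.float64(211.0761470721158))
```

View pics/w6.png

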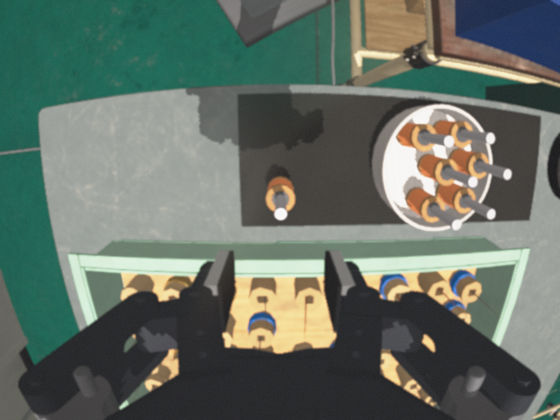

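Wrist view: the spindle top is at (281,214), so the remaining offset is about x +1 and y +5 mm. I descend, grip and lift.

{"op": "servo_tool", "data": {"jaw": [0.5, 0.5, 0.5, 0.5, 0.5], "translation": [[0.04, 0.16, 0.4], [0, 0, 0.9], [0, 0, 0.9], [0, 0, 0.9], [0, 0, 0.8]], "rotation": [[0, 0, 0], [0, 0, 0], [0, 0, 0], [0, 0, 0], [0, 0, 0]]}}

```text
t: 12.13
eef_pos: [490.5, -246.7, 90.4]
tcp_rot: [-2.723, -1.564, 0.0]
ft_force: [-0.3, -0.6, -0.9]
grip_width: 0.504
```

{"op": "servo_tool", "data": {"jaw": [0.5, 0.5, 0.5, 0.4, 0.3], "translation": [[0, 0, 0.6], [0, 0, 0.25], [0, 0, 0], [0, 0, 0], [0, 0, 0]], "rotation": [[0, 0, 0], [0, 0, 0], [0, 0, 0], [0, 0, 0], [0, 0, 0]]}}

```text
t: 12.55
eef_pos: [491.6, -247.8, 69.1]
tcp_rot: [2.721, 1.566, 0.001]
ft_force: [-0.7, -0.1, -0.2]
grip_width: 0.305
```

{"op": "servo_tool", "data": {"jaw": [0.2, 0.1, 0, 0, 0], "translation": [[0, 0, 0], [0, 0, 0], [0, 0, 0], [0, 0, 0], [0, 0, 0]], "rotation": [[0, 0, 0], [0, 0, 0], [0, 0, 0], [0, 0, 0], [0, 0, 0]]}}

```text
t: 12.97
eef_pos: [491.7, -247.9, 69.3]
tcp_rot: [2.721, 1.566, 0.002]
ft_force: [-0.0, 1.0, 6.6]
grip_width: 0.096
```

{"op": "servo_tool", "data": {"jaw": [0, 0, 0, 0, 0], "translation": [[0, 0, 0], [0, 0, 0], [0, 0, -0.3], [0, 0, -0.6], [0, 0, -0.9]], "rotation": [[0, 0, 0], [0, 0, 0], [0, 0, 0], [0, 0, 0], [0, 0, 0]]}}

```text
t: 13.38
eef_pos: [489.5, -246.2, 120.6]
tcp_rot: [-2.719, -1.565, 0.002]
ft_force: [-0.2, -0.2, -1.6]
grip_width: 0.098
```

{"op": "servo_tool", "data": {"jaw": [0, 0, 0, 0, 0], "translation": [[0, 0, -0.9], [0, 0, -0.9], [0, 0, -0.9], [0, 0, -0.8], [0, 0, 0]], "rotation": [[0, 0, 0], [0, 0, 0], [0, 0, 0], [0, 0, 0], [0, 0, 0]]}}

```text
t: 13.8
eef_pos: [492.3, -248.4, 232.9]
tcp_rot: [2.717, 1.564, 0.004]
ft_force: [0.8, -0.6, -0.3]
grip_width: 0.102
```

Run:
```python
from st import *
togo((536.4,-126.7,225))
im=bot.get_image('wrist'); save('w7',im)
# held spindle: compare rows with first grasp (w4)
for n in('w4','w7'):
    g=load(n)[:,:,:].mean(2); print(n,[(r,int(g[r,279])) for r in range(240,345,5)])
```

```text
t 13.8 p [ 492.3 -248.4  232.9] yaw 59.9 tilt 0.42 F [ 0.8 -0.6 -0.3] g 0.102
to (536.4, -126.7, 225) tool mm [127.4 -23.    7.6] units [ 4.2 -0.8  0.3]
w4 [(240, 103), (245, 74), (250, 118), (255, 120), (260, 120), (265, 119), (270, 119), (275, 120), (280, 117), (285, 118), (290, 117), (295, 117), (300, 156), (305, 151), (310, 151), (315, 154), (320, 64), (325, 65), (330, 64), (335, 65), (340, 61)]
w7 [(240, 75), (245, 128), (250, 130), (255, 128), (260, 129), (265, 129), (270, 128), (275, 128), (280, 129), (285, 128), (290, 158), (295, 160), (300, 156), (305, 163), (310, 203), (315, 204), (320, 209), (325, 203), (330, 198), (335, 204), (340, 205)]
```

Held (grip 0.098). I turn back to yaw −19° while high and work out the held spindle's offset in the pads.

{"op": "servo_tool", "data": {"jaw": [0, 0, 0, 0, 0], "translation": [[0, 0, 0], [0, 0, 0], [0, 0, 0], [0, 0, 0], [0, 0, 0]], "rotation": [[0, 0, 0.5], [0, 0, 1], [0, 0, 1], [0, 0, 1], [0, 0, 1]]}}

```text
t: 14.27
eef_pos: [490.4, -246.9, 225.7]
tcp_rot: [-3.043, -0.775, 0.002]
ft_force: [0.5, -0.2, -0.7]
grip_width: 0.095
```

{"op": "servo_tool", "data": {"jaw": [0, 0, 0, 0, 0], "translation": [[0, 0, 0], [0, 0, 0], [0, 0, 0], [0, 0, 0], [0, 0, 0]], "rotation": [[0, 0, 1], [0, 0, 1], [0, 0, 1], [0, 0, 1], [0, 0, 1]]}}

```text
t: 14.68
eef_pos: [490.4, -246.9, 225.7]
tcp_rot: [-3.136, 0.159, 0.002]
ft_force: [-0.2, -0.0, -0.9]
grip_width: 0.097
```

{"op": "servo_tool", "data": {"jaw": [0, 0, 0, 0], "translation": [[0, 0, 0], [0, 0, 0], [0, 0, 0], [0, 0, 0]], "rotation": [[0, 0, 1], [0, 0, 1], [0, 0, 0], [0, 0, 0]]}}

```text
t: 15.02
eef_pos: [490.5, -247.0, 226.0]
tcp_rot: [-3.098, 0.518, 0.002]
ft_force: [-1.1, 0.6, -0.3]
grip_width: 0.095
```

Run:
```python
from st import *
togo((536.4,-126.7,225))
for dz in(-36.3,-32.8):
  print(dz,[(dy,round(proj('wrist',(0.01,dy,dz),(np.zeros(3),np.zeros(3)))[1],1)) for dy in(-4,-2,0,2,4)])
```

```text
t 15.02 p [ 490.5 -247.   226. ] yaw -19.0 tilt 0.08 F [-1.1  0.6 -0.3] g 0.095
to (536.4, -126.7, 225) tool mm [   4.2 -128.6    1.1] units [ 0.1 -4.3  0. ]
-36.3 [(-4, np.float64(297.5)), (-2, np.float64(301.9)), (0, np.float64(306.2)), (2, np.float64(310.5)), (4, np.float64(314.6))]
-32.8 [(-4, np.float64(292.9)), (-2, np.float64(297.2)), (0, np.float64(301.5)), (2, np.float64(305.7)), (4, np.float64(309.8))]
```

{"op": "servo_tool", "data": {"jaw": [0, 0, 0, 0, 0], "translation": [[0.03, -0.8, 0], [0.03, -0.9, 0], [0.03, -0.9, 0], [0.03, -0.9, 0], [0.02, -0.75, 0]], "rotation": [[0, 0, 0], [0, 0, 0], [0, 0, 0], [0, 0, 0], [0, 0, 0]]}}

```text
t: 15.43
eef_pos: [537.0, -126.5, 226.4]
tcp_rot: [-3.098, 0.516, 0.001]
ft_force: [0.2, 0.7, -0.1]
grip_width: 0.099
```

{"op": "servo_tool", "data": {"jaw": [0, 0, 0, 0], "translation": [[0, 0, 0], [0, 0, 0.5], [0, 0, 0], [0, 0, 0]], "rotation": [[0, 0, 0], [0, 0, 0], [0, 0, 0], [0, 0, 0]]}}

```text
t: 15.77
eef_pos: [536.1, -128.2, 210.9]
tcp_rot: [-3.098, 0.521, 0.003]
ft_force: [-0.7, 0.0, -1.0]
grip_width: 0.098
```

Run:
```python
from st import *
togo((536.1,-127.6,80)); s=bot.get_state(); p=(s['eef_pos'],s['tcp_rot'])
im=bot.get_image('wrist'); save('w8',cv2.resize(im[140:350,140:420],(800,600)))
print([proj('wrist',(*q,106),p) for q in((589,-79),(523.5,-54.5),(549.5,-87))])
```

```text
t 15.77 p [ 536.1 -128.2  210.9] yaw -19.1 tilt 0.12 F [-0.7  0.  -1. ] g 0.098
to (536.1, -127.6, 80) tool mm [  0.1  -0.5 130.9] units [ 0.  -0.   4.4]
[(np.float64(323.66314000982254), np.float64(127.1574851905332)), (np.float64(231.65404576562602), np.float64(124.9764718038921)), (np.float64(277.9736785644697), np.float64(153.36215890355814))]
```

View pics/w8.png

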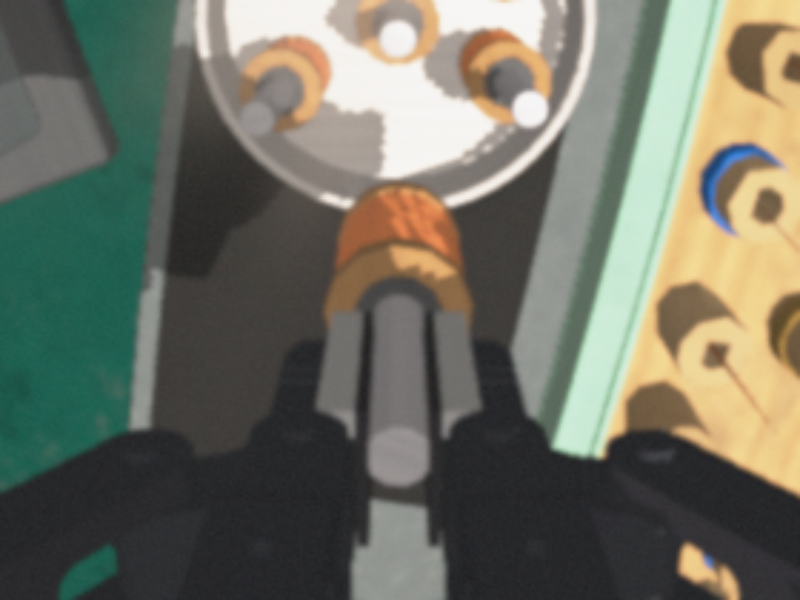

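Wrist view: the centre spindle top is at (279.3,154) and the flanking pair at (230,181) and (325.5,178). The held spindle is at column 279.

Run:
```python
from st import *
s,M=info(); p=(s['eef_pos'],s['tcp_rot'])
a,b,c=[onz(*ray('wrist',*u,p),106) for u in((230,181),(325.5,177.8),(279.3,154))]
print(a,b,c,np.linalg.norm(a-b))
for t in((a+b)/2+21*M[:,1], c+42*M[:,1], (a+b-c)): print(t,M.T@(t-p[0]))
```

```text
t 15.82 p [ 536.3 -128.4  211.6] yaw -19.1 tilt 0.05 F [ 0.3 -0.4  0.2] g 0.09
[507.3 -95.3 106. ] [ 578.8 -117.4  106. ] [550.7 -88.2 106. ] 74.80600844183839
[ 536.2 -126.2  106. ] [ -0.8  -2.  105.6]
[ 536.9 -127.9  106. ] [  0.5  -0.7 105.6]
[ 535.4 -124.6  106. ] [ -2.1  -3.3 105.6]
```

{"op": "servo_tool", "data": {"jaw": [0, 0, 0, 0, 0], "translation": [[-0.02, -0.03, 0.5], [0, 0, 0.8], [0, 0, 0.8], [0, 0, 0.8], [0, 0, 0.8]], "rotation": [[0, 0, 0], [0, 0, 0], [0, 0, 0], [0, 0, 0], [0, 0, 0]]}}

```text
t: 16.23
eef_pos: [536.7, -127.9, 100.5]
tcp_rot: [3.097, -0.523, 0.002]
ft_force: [-1.3, -0.8, -1.0]
grip_width: 0.095
```

{"op": "servo_tool", "data": {"jaw": [0, 0, 0, 0, 0], "translation": [[0, 0, 0.5], [0, 0, 0.1], [0, 0, 0], [0, 0, 0], [0, 0, 0]], "rotation": [[0, 0, 0], [0, 0, 0], [0, 0, 0], [0, 0, 0], [0, 0, 0]]}}

```text
t: 16.65
eef_pos: [537.5, -127.8, 84.6]
tcp_rot: [3.097, -0.524, 0.004]
ft_force: [0.9, -0.1, -0.7]
grip_width: 0.098
```

{"op": "servo_tool", "data": {"jaw": [0, 0, 0, 0, 0], "translation": [[0, 0, 0.12], [0, 0, 0.1], [0, 0, 0.06], [0, 0, 0], [0, 0, 0]], "rotation": [[0, 0, 0], [0, 0, 0], [0, 0, 0], [0, 0, 0], [0, 0, 0]]}}

```text
t: 17.07
eef_pos: [536.4, -127.1, 74.2]
tcp_rot: [-3.097, 0.524, 0.0]
ft_force: [1.0, 0.1, -2.2]
grip_width: 0.095
```

{"op": "servo_tool", "data": {"jaw": [0, 0, 0], "translation": [[0, 0, 0.05], [0, 0, 0], [0, 0, 0]], "rotation": [[0, 0, 0], [0, 0, 0], [0, 0, 0]]}}

```text
t: 17.32
eef_pos: [536.9, -127.3, 73.3]
tcp_rot: [3.097, -0.524, 0.001]
ft_force: [0.5, -0.3, 2.7]
grip_width: 0.096
```

{"op": "servo_tool", "data": {"jaw": [0, 0, 0], "translation": [[0, 0, 0.04], [0, 0, 0], [0, 0, 0]], "rotation": [[0, 0, 0], [0, 0, 0], [0, 0, 0]]}}

```text
t: 17.57
eef_pos: [537.2, -127.4, 73.2]
tcp_rot: [3.097, -0.524, 0.003]
ft_force: [-2.6, 0.6, 10.2]
grip_width: 0.1
```

Floor contact at the expected height, so I release and rise.

{"op": "servo_tool", "data": {"jaw": [0, 0.12, 0.2, 0.3, 0.34], "translation": [[0, 0, -0.03], [0, 0, 0], [0, 0, 0], [0, 0, 0], [0, 0, 0]], "rotation": [[0, 0, 0], [0, 0, 0], [0, 0, 0], [0, 0, 0], [0, 0, 0]]}}

```text
t: 17.98
eef_pos: [536.4, -127.1, 72.3]
tcp_rot: [-3.097, 0.524, 0.0]
ft_force: [-0.1, 1.0, 0.6]
grip_width: 0.34
```

{"op": "servo_tool", "data": {"jaw": [0.34, 0.34, 0.34, 0.34, 0.34], "translation": [[0, 0, 0], [0, 0, 0], [0, 0, -0.2], [0, 0, -0.5], [0, 0, -0.8]], "rotation": [[0, 0, 0], [0, 0, 0], [0, 0, 0], [0, 0, 0], [0, 0, 0]]}}

```text
t: 18.4
eef_pos: [535.1, -126.5, 116.3]
tcp_rot: [-3.096, 0.524, 0.006]
ft_force: [0.2, -0.6, 0.1]
grip_width: 0.341
```

{"op": "servo_tool", "data": {"jaw": [0.34, 0.34, 0.34, 0.34, 0.34], "translation": [[0, 0, -0.9], [0, 0, -0.9], [0, 0, -0.9], [0, 0, -0.5], [0, 0, 0]], "rotation": [[0, 0, 0], [0, 0, 0], [0, 0, 0], [0, 0, 0], [0, 0, 0]]}}

```text
t: 18.82
eef_pos: [538.1, -128.0, 218.3]
tcp_rot: [3.096, -0.524, 0.009]
ft_force: [0.7, -0.1, -0.1]
grip_width: 0.34
```

{"op": "servo_tool", "data": {"jaw": [0.34, 0.34, 0.34], "translation": [[0, 0, 0], [0, 0, 0], [0, 0, 0]], "rotation": [[0, 0, 0], [0, 0, 0], [0, 0, 0]]}}

```text
t: 19.07
eef_pos: [535.9, -126.9, 212.2]
tcp_rot: [-3.097, 0.524, 0.003]
ft_force: [-0.1, 0.3, 0.3]
grip_width: 0.339
```

Run:
```python
from st import *
info()
a=bot.get_image('side'); save('c9',cv2.resize(a[150:270,315:475],(800,600),interpolation=cv2.INTER_CUBIC))
```

```text
t 19.07 p [ 535.9 -126.9  212.2] yaw -19.2 tilt 0.12 F [-0.1  0.3  0.3] g 0.339
```

View pics/c9.png

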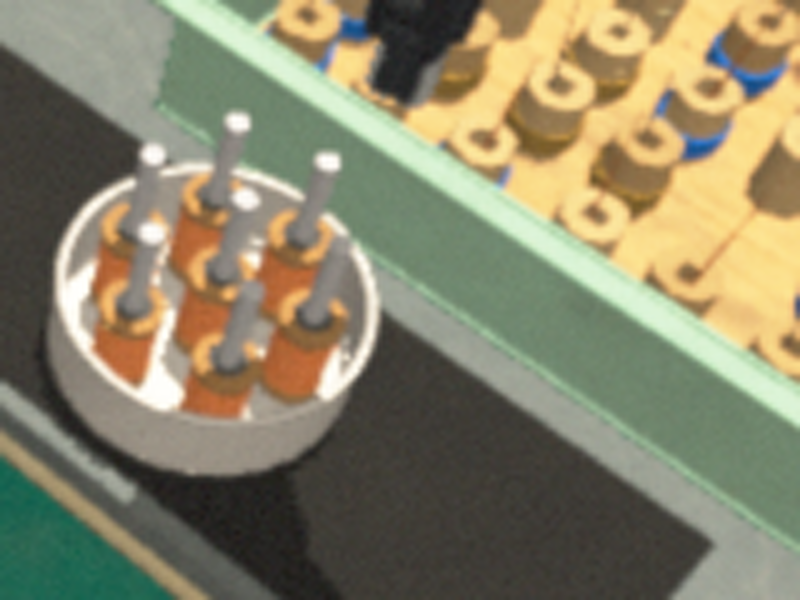

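The crop shows seven upright bobbins: a ring of six round the middle one. The new tops are at about (153,155) and (340,245), and the gripper is well clear, so I hand in.

Run:
```python
from h import *
P=[onz(*ray('side',315+x/5,150+y/5),106)[:2] for x,y in((153,155),(245,199),(340,245))]
print([np.linalg.norm(p-P[1]).round(1) for p in P])
print(bot.close_job())
```

```text
[np.float64(40.8), np.float64(0.0), np.float64(40.9)]
the job is handed in; nothing more can be done
None
```

I placed both bobbins in the tub and handed the job in at about 19 s of the 72 s allowed; no verdict is reported.

- **Placing:** The bench bobbin went over the drawer unit into the +x place. The mat bobbin, gripped with the jaws parallel to the tray wall, went into the −x place. Each was lowered until it met the tub floor at the expected height (about 10 N), released by opening about 10 mm a side, and the gripper was raised clear.
- **Final check:** The last side picture shows seven upright bobbins, six round the middle one. The two new spindle tops measure about 41 mm from the centre one, against 42 mm nominal. The gripper was at z ≈ 212 mm and the force on it close to zero.
- **Disagreement:** The fixed cameras and the wrist camera differed by about 2 mm when locating the tub and spindles. I went mostly by the wrist view for the final alignment. No check failed.

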